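# Find the loose clamp bolt and hold its nut cover open

## Task

One of the three bolts at the front of the moulding clamp has worked loose: tap down on the bolt heads one after another until one gives way and sinks, and only then take hold of the tab of the hinged cover right behind that bolt and lift the cover half open (about 45 degrees) so that a fitter can get at the nut. Finish while still holding it open in the gripper, with the cover at rest; it falls shut if let go. Never open the cover of another bolt, and leave the things lying around the clamp where they are.

Things in the scene. Friction and masses are not known exactly. Their poses are not given: they have to be found in the camera images.
- clamp: the moulding clamp screwed to the bench (fixed): base plate 200 x 380 x 6 mm, grey housing 350 mm long, top 60 mm above the bench. Origin: centre of its underside; x points away from its front (bolt side, nearest the robot), y along the row towards the left-hand bolt, z up. Bolts in a row at x = -55 mm, 110 mm apart; each cover lies directly behind its bolt
- bolt_left_top (a point): centre of the top face of the left-hand (clamp y = +110 mm) bolt's steel hexagon head: head 30 mm across corners, 16 mm high, top 90 mm above the bench when standing at its full height; straight behind it, 63 mm away, is the tab of its cover
- bolt_left (a joint): how far the left bolt has sunk, m: 0 = full height, 0.009 = sunk to its stop. If this is the loose bolt a downward push of about 5 N on its head slides it down 9 mm and it stays down; if tight it stops after about 0.5 mm whatever the push. The three look the same beforehand
- cover_left_tab (a point): grip point in the black upright tab near the front edge of the left-hand (clamp y = +110 mm) cover: 25 mm above the cover plate, 10 mm below the tab's top, 90 mm above the bench when shut. Tab: 14 mm front to back, 20 mm wide along the clamp's y; pinch it from above across these 20 mm (40 mm free on either side). Axes: the clamp's when shut; they turn with the cover
- cover_left (a joint): opening angle of the left cover, rad: 0 = shut (lying flat), 1.35 = its stop. The cover weighs about 0.16 kg and falls shut when let go
- cover_left_hinge (a point): middle of the hinge line at the far edge of the left cover (aluminium plate 72 mm front to back, 60 mm wide, 4 mm thick), 62 mm behind and 29 mm below the tab's grip point when shut. The line runs along the clamp's y; the cover swings up and away from the bolt, turning positively about +y
- bolt_middle_top (a point): centre of the top face of the middle (clamp y = 0) bolt's steel hexagon head: head 30 mm across corners, 16 mm high, top 90 mm above the bench when standing at its full height; straight behind it, 63 mm away, is the tab of its cover
- bolt_middle (a joint): how far the middle bolt has sunk, m: 0 = full height, 0.009 = sunk to its stop. If this is the loose bolt a downward push of about 5 N on its head slides it down 9 mm and it stays down; if tight it stops after about 0.5 mm whatever the push. The three look the same beforehand
- cover_middle_tab (a point): grip point in the black upright tab near the front edge of the middle (clamp y = 0) cover: 25 mm above the cover plate, 10 mm below the tab's top, 90 mm above the bench when shut. Tab: 14 mm front to back, 20 mm wide along the clamp's y; pinch it from above across these 20 mm (40 mm free on either side). Axes: the clamp's when shut; they turn with the cover
- cover_middle (a joint): opening angle of the middle cover, rad: 0 = shut (lying flat), 1.35 = its stop. The cover weighs about 0.16 kg and falls shut when let go
- cover_middle_hinge (a point): middle of the hinge line at the far edge of the middle cover (aluminium plate 72 mm front to back, 60 mm wide, 4 mm thick), 62 mm behind and 29 mm below the tab's grip point when shut. The line runs along the clamp's y; the cover swings up and away from the bolt, turning positively about +y
- bolt_right_top (a point): centre of the top face of the right-hand (clamp y = -110 mm) bolt's steel hexagon head: head 30 mm across corners, 16 mm high, top 90 mm above the bench when standing at its full height; straight behind it, 63 mm away, is the tab of its cover
- bolt_right (a joint): how far the right bolt has sunk, m: 0 = full height, 0.009 = sunk to its stop. If this is the loose bolt a downward push of about 5 N on its head slides it down 9 mm and it stays down; if tight it stops after about 0.5 mm whatever the push. The three look the same beforehand
- cover_right_tab (a point): grip point in the black upright tab near the front edge of the right-hand (clamp y = -110 mm) cover: 25 mm above the cover plate, 10 mm below the tab's top, 90 mm above the bench when shut. Tab: 14 mm front to back, 20 mm wide along the clamp's y; pinch it from above across these 20 mm (40 mm free on either side). Axes: the clamp's when shut; they turn with the cover
- cover_right (a joint): opening angle of the right cover, rad: 0 = shut (lying flat), 1.35 = its stop. The cover weighs about 0.16 kg and falls shut when let go
- cover_right_hinge (a point): middle of the hinge line at the far edge of the right cover (aluminium plate 72 mm front to back, 60 mm wide, 4 mm thick), 62 mm behind and 29 mm below the tab's grip point when shut. The line runs along the clamp's y; the cover swings up and away from the bolt, turning positively about +y
- corner_sample: bystander, leave where it is: L-shaped dark wooden frame corner, 120 mm legs, 22 mm high; origin at the centre of its underside
- glue: bystander, leave where it is: white glue bottle, 56 mm wide, 150 mm tall; origin at the centre of its underside
- wax_tin: bystander, leave where it is: low round tin, 72 mm wide, 50 mm tall; origin at the centre of its underside
- wrench: bystander, leave where it is: wrench, 180 mm long, lying flat; origin at the centre of its underside

How it is judged:
On the way, in this order (a step that is already met when the one before it is completed fails the run):
1. the loose bolt has been tapped and has sunk more than 4 mm (value of joint any of bolt_left, bolt_middle, bolt_right above 0.004 m), for 0.1 s.
2. the fingers have lifted the cover behind the sunken bolt past 0.5 rad (((value of joint bolt_left above 0.004 m and value of joint cover_left above 0.5 rad and contact force between the fingers and cover_left above 0.3 N) or (value of joint bolt_middle above 0.004 m and value of joint cover_middle above 0.5 rad and contact force between the fingers and cover_middle above 0.3 N) or (value of joint bolt_right above 0.004 m and value of joint cover_right above 0.5 rad and contact force between the fingers and cover_right above 0.3 N))), for 0.2 s.
At the end, for the whole second after the job is handed in: The bolt that sank (more than 4 mm) has its cover open more than 0.6 rad (about 35 degrees), at rest (under 0.1 rad/s) and held there by the fingers (contact of at least 0.3 N); the other two covers are shut (under 0.1 rad) (((value of joint bolt_left above 0.004 m and value of joint cover_left above 0.6 rad and contact force between the fingers and cover_left above 0.3 N and value of joint each of cover_middle, cover_right below 0.1 rad) or (value of joint bolt_middle above 0.004 m and value of joint cover_middle above 0.6 rad and contact force between the fingers and cover_middle above 0.3 N and value of joint each of cover_left, cover_right below 0.1 rad) or (value of joint bolt_right above 0.004 m and value of joint cover_right above 0.6 rad and contact force between the fingers and cover_right above 0.3 N and value of joint each of cover_left, cover_middle below 0.1 rad)) and velocity of joint cover_left between -0.1 and 0.1 rad/s and velocity of joint cover_middle between -0.1 and 0.1 rad/s and velocity of joint cover_right between -0.1 and 0.1 rad/s); the arm keeps its last pose, push and grip.
It fails at once if a cover is lifted (over 0.2 rad) whose bolt has not been found loose (sunk more than 4 mm) ((value of joint cover_left above 0.2 rad and value of joint bolt_left below 0.004 m) or (value of joint cover_middle above 0.2 rad and value of joint bolt_middle below 0.004 m) or (value of joint cover_right above 0.2 rad and value of joint bolt_right below 0.004 m)).
It fails at once if a bystander is pushed more than 30 mm or knocked over (distance of any of corner_sample, glue, wax_tin, wrench from where it was at the start of the episode above 0.03 m or angle between any of corner_sample, glue, wax_tin, wrench's own z axis and vertical above 0.5 rad).
It also fails if it takes over 42 s, if anything falls off the work surface, if the arm or the gripper's body presses on something with over 40 N, if the wrist force passes 120 N, or if a joint passes its speed limit or range.

## Robot

A 7-joint arm with a two-finger parallel gripper is mounted at the origin on the work surface. World frame = base frame: x ahead of the robot, y to its left, z up, the work surface at z = 0. Lengths are in m, angles in rad, forces in N, time in s.
With the tool pointing down it reaches from about 0.425 to 0.925 m from the base axis. Payload 6.8 kg.
Tool frame: the origin (TCP) lies at the very end of the fingers, on their centre line; the grasp point (between the pads) lies 19 mm behind it (bot.grasp_offset is the distance from the TCP to the grasp point, in m); z points along the fingers, y is the direction in which the jaws open and shut (so a half turn about z gives the same grasp; the last joint's range is limited). The gripper opens to 85 mm and grips with 20 to 120 N. Pads are 22 mm wide; open, the fingers measure 114 mm over their backs; the gripper's body (76 mm by 85 mm) begins 54 mm behind the grasp point. The pads swing forward as they close: fully open they stand 13 mm farther back than shut.
Start: joints at [-1.212, 0.477, 0.022, 1.555, -0.011, 1.109, -0.083], TCP at [0.304, 0.603, 0.231] pointing down, gripper open.
Joint ranges: [-2.96, 2.96], [-0.34, 2.1], [-1.41, 1.46], [0.24, 2.44], [-1.37, 4.51], [0.17, 1.92], [-2.96, 2.96]. Speed limits (rad/s): [2.39, 2.39, 3.14, 3.14, 3.14, 3.14, 3.14].

## Interface

Orientations are given as a unit quaternion [w, x, y, z].
In Python, from station import monitor, cams, bot, finder gives the robot as it stands.
- The arm moves only by the tool jog_arm, never from a script. Its argument "plan" is a list of rows, each an object of numbers: "x", "y", "z": the shift along the tool's x, y, z as a fraction of full scale; "wx", "wy", "wz": the turn, a rotation vector about the tool's x, y, z as a fraction of full scale. A call has 1 to 12 rows; each row is the pose to reach, as a shift and turn from the pose measured when the call began, along the tool's axes at that moment, turning the shorter way round; what a row does not reach only later rows make up. Full scale, the value 1, is 20 cm for a shift and 180 degrees for a turn. A row lasts 1/12 s, in which the tool goes at most 41.7 mm and 7.16 degrees, less where a joint would pass 70% of its speed; a pose out of reach is approached as far as the arm can. A call with a number of a shift or a turn outside -1 to 1 is refused whole. A call with a gripper value outside its range is refused whole. "hand" is the opening, from -1 (shut) to 1 (fully open), set as the call begins (left out, the last holds). The fingers move at their own pace and stop on an object; "grip_force" is the grip in N (left out, the last holds). Time passes only in rows, so rows that repeat a pose let the fingers close. It gives the time, the measured TCP pose, the force and the opening at its end, in the units of the state.
- monitor.get_obs(): the state, without advancing time (a new reading comes with each control period).
- cams.read_camera(name): name is "scene" or "side" or "wrist"; returns the picture (400x640x3 uint8, red, green, blue); there is no depth.
- cams.get_calibration(name): a dict with "fx", "fy", "cx", "cy" (pixels), "extrinsics" (4x4, takes a point from world to camera coordinates). Camera axes: x right, y down, z forward; pixel columns grow to the right and rows downward; lengths in m; the calibration is good to about 2 mm. A picture is of the moment at which its call begins: read the wrist's pose just before it. get_calibration takes no time and is no camera call; for the wrist camera it gives the pose at the moment of the call.
- bot.hand_in(): hands the job in, once; it reports no verdict.
Trained networks look in the newest picture that a camera, given by its name, has taken for a name from the list of things; names that differ only in an ending like _2 or _b are one class to them, and where a whole thing is asked for, a point or a joint stands for the part that bears it (a point fixed in the world has none). Each returns a list of dicts, best first, with "confidence" (0 to 1); they miss things now and then, are a little off and sometimes report something else, mostly with a low value. They report only what shows in the picture. A call takes as long as a camera call.
- finder.find_in(camera, target): "bbox" ([left, top, width, height] in pixels, round what is visible of it).
- finder.place_of(camera, target): "location" ([column, row] in pixels: a listed point, or the origin of a listed thing).
The state is a dict: "t": time; "q": joint angles; "joint_vel": joint speeds; "joint_torque": joint torques, N m; "eef_pos": TCP position; "tool_rot": TCP orientation; "contact_force": force on the tool from outside, world axes, zero at the start; "torque": the same for the moment, N m; "gripper_width": opening from 0.0 (shut) to 1.0 (fully open).
Only numpy, scipy, OpenCV 4.12 (cv2) and the standard library are available. Lean on these libraries where they do the work, as an engineer would, in place of code of your own. Each camera call takes 0.05 s, during which the arm holds its last target. There are 200 camera calls.

## Working session

There is one attempt and no reset: what is moved stays moved. The work goes in short steps, Python scripts to look and compute and a tool call to move; the robot and the scene stay as the last step left them, time stands still between calls to the robot, and variables do not carry over. Pictures are saved under pics/ and viewed, about 8 in all and at most 12, crops included, and the job is handed in when it is done.

Besides the shell and the picture viewer there is one more tool, called after ">>>" as name([rows], argument=value, ...), one row to a line, values as JSON. jog_arm: Moves the arm, as the interface text tells. Shift numbers are shares of 20 cm and turn numbers shares of 180 degrees, none past 1 either way. Its arguments: {"type":"object","properties":{"plan":{"type":"array","items":{"type":"object","properties":{"x":{"type":"number","minimum":-1,"maximum":1},"y":{"type":"number","minimum":-1,"maximum":1},"z":{"type":"number","minimum":-1,"maximum":1},"wx":{"type":"number","minimum":-1,"maximum":1},"wy":{"type":"number","minimum":-1,"maximum":1},"wz":{"type":"number","minimum":-1,"maximum":1}}}},"hand":{"type":"number"},"grip_force":{"type":"number"}},"required":["plan"]}

```bash
mkdir -p pics; cat > h.py <<'E'
import numpy as np, cv2
from scipy.spatial.transform import Rotation as R
from scipy.optimize import least_squares
from station import monitor, cams, bot, finder
def proj(c,P):
    E=np.array(c["extrinsics"]);p=np.atleast_2d(P)@E[:3,:3].T+E[:3,3]
    return np.c_[c["fx"]*p[:,0]/p[:,2]+c["cx"],c["fy"]*p[:,1]/p[:,2]+c["cy"]]
LOC={f"bolt_{n}_top":(-.055,y,.09) for n,y in(("left",.11),("middle",0),("right",-.11))}
LOC.update({f"cover_{n}_tab":(.008,y,.09) for n,y in(("left",.11),("middle",0),("right",-.11))})
def rot():
    o=monitor.get_obs();q=o["tool_rot"];return o,R.from_quat([q[1],q[2],q[3],q[0]])
def world(p,l):
    c,s=np.cos(p[2]),np.sin(p[2]);return np.array([p[0]+c*l[0]-s*l[1],p[1]+s*l[0]+c*l[1],l[2]])
E
python3 - <<'E'
from h import *
o,r=rot();print(o["t"],o["eef_pos"],r.as_matrix().round(3).tolist(),o["gripper_width"])
obs=[]
for cam in("scene","side"):
    im=cams.read_camera(cam);cv2.imwrite(f"pics/{cam}0.png",im[:,:,::-1]);c=cams.get_calibration(cam)
    for n in LOC:
        for d in finder.place_of(cam,n)[:3]:
            print(cam,n,np.round(d["location"],1),round(d["confidence"],2))
E
```

```text
0.0 [0.30350154 0.60225427 0.23032099] [[-0.893, 0.45, -0.001], [0.45, 0.893, -0.002], [-0.0, -0.002, -1.0]] 1.0018090788459035
scene bolt_left_top [350.5 209.4] 0.47
scene bolt_middle_top [318.  219.4] 0.44
scene bolt_right_top [279.5 225.2] 0.44
scene cover_left_tab [359.2 228.8] 0.65
scene cover_middle_tab [322.7 236.3] 0.97
scene cover_right_tab [286.6 240. ] 0.64
side bolt_left_top [335.4 176. ] 0.66
side bolt_middle_top [343.3 195.1] 0.54
side bolt_right_top [355.9 216.4] 0.6
side cover_left_tab [353.  168.8] 0.6
side cover_middle_tab [363.6 193.4] 0.89
side cover_right_tab [381.3 214.2] 0.78
```

```bash
python3 - <<'E'
from h import *
S="""scene bolt_left_top 350.5 209.4
scene bolt_middle_top 318.  219.4
scene bolt_right_top 279.5 225.2
scene cover_left_tab 359.2 228.8
scene cover_middle_tab 322.7 236.3
scene cover_right_tab 286.6 240.
side bolt_left_top 335.4 176.
side bolt_middle_top 343.3 195.1
side bolt_right_top 355.9 216.4
side cover_left_tab 353.  168.8
side cover_middle_tab 363.6 193.4
side cover_right_tab 381.3 214.2"""
D=[l.split() for l in S.splitlines()];C={c:cams.get_calibration(c) for c in("scene","side")}
f=lambda p:np.concatenate([proj(C[a],world(p,LOC[n]))[0]-[float(u),float(v)] for a,n,u,v in D])
best=min((least_squares(f,[.65,0,a],loss="soft_l1") for a in np.arange(-3,3.2,.5)),key=lambda s:s.cost)
print(best.x,best.cost,f(best.x).reshape(-1,2).round(1).tolist())
for n in LOC:print(n,world(best.x,LOC[n]).round(4))
ims=[]
for cam in C:
    im=cv2.imread(f"pics/{cam}0.png")
    for n in LOC:
        u=proj(C[cam],world(best.x,LOC[n]))[0];cv2.circle(im,(int(round(u[0])),int(round(u[1]))),2,(0,0,255),-1)
    ims.append(im[100:320,200:500])
cv2.imwrite("pics/v1.png",cv2.resize(np.hstack(ims),(800,293)))
E
```

```text
[ 0.60845293 -0.04031932 -0.19082814] 21.408904671580004 [[1.4, 3.0], [0.0, -0.1], [3.7, 1.2], [-1.2, -0.5], [0.4, -0.7], [0.7, 3.1], [-2.8, -0.0], [-0.0, 1.0], [-0.3, 2.9], [0.3, 4.7], [1.7, -0.2], [-2.1, 1.7]]
bolt_left_top [0.5753 0.0781 0.09  ]
bolt_middle_top [ 0.5545 -0.0299  0.09  ]
bolt_right_top [ 0.5336 -0.1379  0.09  ]
cover_left_tab [0.6372 0.0662 0.09  ]
cover_middle_tab [ 0.6163 -0.0418  0.09  ]
cover_right_tab [ 0.5954 -0.1498  0.09  ]
```

View pics/scene0.png

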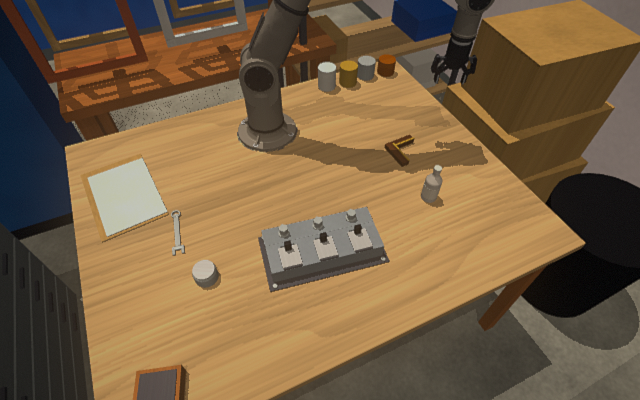

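View pics/v1.png

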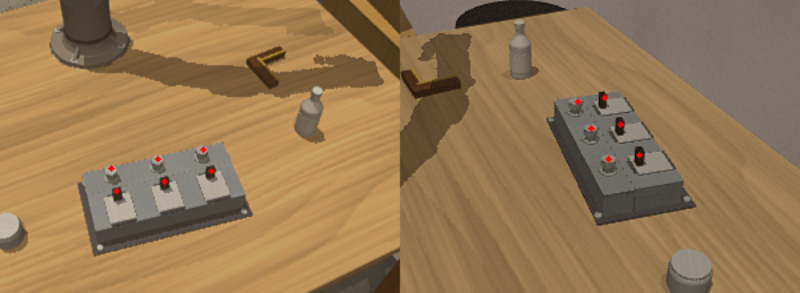

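Both overlays put the six fitted points on the bolt heads and tabs (scene: bolts near columns 280/318/350, rows 210–225). The clamp is at about (0.608, -0.040), yaw -0.19. I'll approach the left bolt first, staying above the glue bottle.

>>> jog_arm([
  {"x": -0.2,"y": -0.14},
  {"x": -0.4,"y": -0.28},
  {"x": -0.6,"y": -0.42},
  {"x": -0.8,"y": -0.58},
  {"x": -0.8,"y": -0.58},
  {"x": -0.8,"y": -0.58},
], hand=-1, grip_force=30)

```text
invalid input at $.plan[0]: expected keys x, y, z, wx, wy, wz
```

>>> jog_arm([
  {"x": -0.2,"y": -0.14},
  {"x": -0.4,"y": -0.28},
  {"x": -0.6,"y": -0.42},
  {"x": -0.8,"y": -0.58},
  {"x": -0.8,"y": -0.58,"wz": -0.04},
  {"x": -0.8,"y": -0.58,"wz": -0.088},
  {"x": -0.8,"y": -0.58,"wz": -0.088},
])

```text
invalid input at $.plan[0]: expected keys x, y, z, wx, wy, wz
```

```bash
cat >> h.py <<'E'
def to(P,yaw=None):
    o,r=rot();d=r.inv().apply(np.array(P)-o["eef_pos"])/.2
    y=r.as_matrix()[:,1];print("t",round(o["t"],2),"tcp",np.round(o["eef_pos"],4),"F",np.round(o["contact_force"],1),"w",round(o["gripper_width"],3),"row xyz",d.round(3),"ytool deg",np.degrees(np.arctan2(y[1],y[0])).round(2),"z",r.as_matrix()[:,2].round(3))
E
python3 - <<'E'
from h import *
to([.5753,.0781,.11])
im=cams.read_camera("wrist");c=cams.get_calibration("wrist")
for n in LOC:
    for d in finder.place_of("wrist",n)[:1]:print(n,np.round(d["location"],1),round(d["confidence"],2), proj(c,world([.60845,-.04032,-.19083],LOC[n]))[0].round(1))
cv2.imwrite("pics/w1.png",im[:,:,::-1])
E
```

```text
t 0.7 tcp [0.3037 0.6028 0.2313] F [-0.8  0.8  0.3] w 0.999 row xyz [-2.393 -1.732  0.606] ytool deg 63.25 z [-0.  0. -1.]
```

View pics/w1.png

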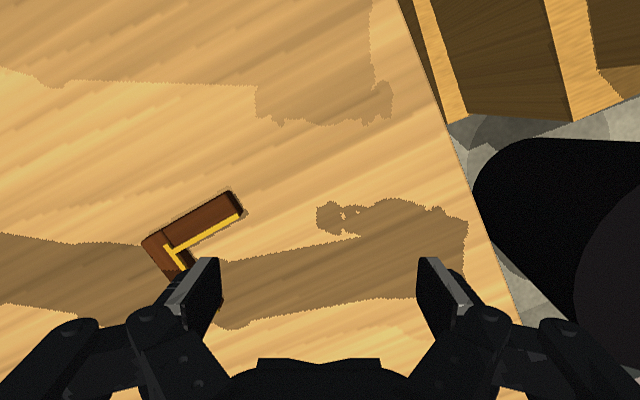

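All six keys are required, so nothing moved: the wrist view still shows the start pose, with only the corner sample near (195, 230). I'll resend with full rows.

>>> jog_arm([
  {"x": -0.2,"y": -0.14,"z": 0,"wx": 0,"wy": 0,"wz": 0},
  {"x": -0.4,"y": -0.28,"z": 0,"wx": 0,"wy": 0,"wz": 0},
  {"x": -0.6,"y": -0.42,"z": 0,"wx": 0,"wy": 0,"wz": 0},
  {"x": -0.8,"y": -0.58,"z": 0,"wx": 0,"wy": 0,"wz": 0},
  {"x": -0.8,"y": -0.58,"z": 0,"wx": 0,"wy": 0,"wz": 0},
  {"x": -0.8,"y": -0.58,"z": 0,"wx": 0,"wy": 0,"wz": 0},
], hand=-1, grip_force=30)

```text
t: 1.55
eef_pos: [0.3994, 0.4195, 0.2316]
tool_rot: [0.001, 0.236, 0.972, -0.001]
contact_force: [0.2, -0.8, -0.3]
gripper_width: 0.145
```

>>> jog_arm([
  {"x": -0.2,"y": -0.14,"z": 0,"wx": 0,"wy": 0,"wz": 0},
  {"x": -0.4,"y": -0.28,"z": 0,"wx": 0,"wy": 0,"wz": 0},
  {"x": -0.6,"y": -0.42,"z": 0,"wx": 0,"wy": 0,"wz": 0},
  {"x": -0.8,"y": -0.58,"z": 0,"wx": 0,"wy": 0,"wz": 0},
  {"x": -0.8,"y": -0.58,"z": 0,"wx": 0,"wy": 0,"wz": -0.04},
  {"x": -0.8,"y": -0.58,"z": 0,"wx": 0,"wy": 0,"wz": -0.088},
  {"x": -0.8,"y": -0.58,"z": 0,"wx": 0,"wy": 0,"wz": -0.088},
  {"x": -0.8,"y": -0.58,"z": 0,"wx": 0,"wy": 0,"wz": -0.088},
])

```text
t: 2.22
eef_pos: [0.4887, 0.2423, 0.2327]
tool_rot: [0.001, 0.101, 0.995, -0.001]
contact_force: [-0.3, -0.0, -0.8]
gripper_width: 0.004
```

```bash
python3 - <<'E'
from h import *
to([.5753,.0781,.11])
im=cams.read_camera("wrist");c=cams.get_calibration("wrist")
for n in LOC:
    for d in finder.place_of("wrist",n)[:1]:print(n,np.round(d["location"],1),round(d["confidence"],2), proj(c,world([.60845,-.04032,-.19083],LOC[n]))[0].round(1))
cv2.imwrite("pics/w2.png",im[:,:,::-1])
E
```

```text
t 2.22 tcp [0.4887 0.2423 0.2327] F [-0.3 -0.  -0.8] w 0.004 row xyz [-0.587 -0.716  0.617] ytool deg 78.45 z [ 0.002 -0.003 -1.   ]
bolt_left_top [172.9 301.4] 0.67 [173.  303.1]
bolt_middle_top [ 58.9 303.3] 0.56 [ 62.2 304. ]
cover_middle_tab [ 77.2 355.1] 0.94 [ 76.2 356.4]
```

View pics/w2.png

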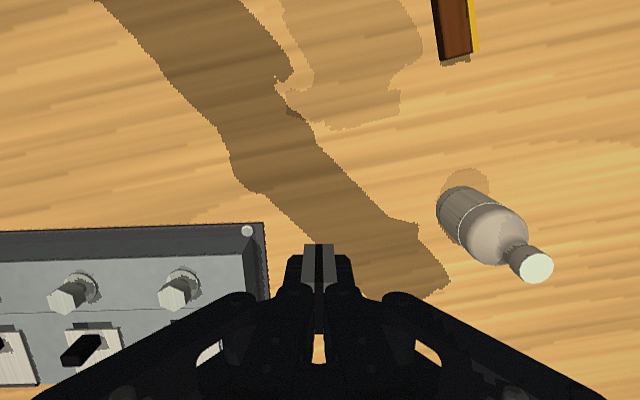

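The wrist view shows the left bolt head near (173, 301) and the middle at about (60, 303), within 1–3 px of the fit. The glue bottle is at right, clear of the path. Next I'll move over the left bolt and down to just above it.

>>> jog_arm([
  {"x": -0.15,"y": -0.18,"z": 0,"wx": 0,"wy": 0,"wz": 0},
  {"x": -0.3,"y": -0.36,"z": 0,"wx": 0,"wy": 0,"wz": 0},
  {"x": -0.45,"y": -0.54,"z": 0.1,"wx": 0,"wy": 0,"wz": 0},
  {"x": -0.587,"y": -0.716,"z": 0.25,"wx": 0,"wy": 0,"wz": 0},
  {"x": -0.587,"y": -0.716,"z": 0.42,"wx": 0,"wy": 0,"wz": 0},
  {"x": -0.587,"y": -0.716,"z": 0.57,"wx": 0,"wy": 0,"wz": 0},
  {"x": -0.587,"y": -0.716,"z": 0.66,"wx": 0,"wy": 0,"wz": 0},
  {"x": -0.587,"y": -0.716,"z": 0.66,"wx": 0,"wy": 0,"wz": 0},
  {"x": -0.587,"y": -0.716,"z": 0.66,"wx": 0,"wy": 0,"wz": 0},
])

```text
t: 3.32
eef_pos: [0.5742, 0.0796, 0.1006]
tool_rot: [0.0, 0.1, 0.995, -0.002]
contact_force: [1.1, 0.9, 0.3]
gripper_width: 0.001
```

>>> jog_arm([
  {"x": 0,"y": 0,"z": 0.025,"wx": 0,"wy": 0,"wz": 0},
  {"x": 0,"y": 0,"z": 0.045,"wx": 0,"wy": 0,"wz": 0},
  {"x": 0,"y": 0,"z": 0.065,"wx": 0,"wy": 0,"wz": 0},
  {"x": 0,"y": 0,"z": 0.075,"wx": 0,"wy": 0,"wz": 0},
  {"x": 0,"y": 0,"z": 0.075,"wx": 0,"wy": 0,"wz": 0},
])

```text
t: 3.73
eef_pos: [0.5751, 0.0804, 0.0863]
tool_rot: [0.001, 0.1, 0.995, -0.001]
contact_force: [0.3, 0.8, 1.6]
gripper_width: -0.0
```

```bash
python3 -c "
from h import *
to([.5753,.0781,.081])"
```

```text
t 3.73 tcp [0.5751 0.0804 0.0863] F [0.3 0.8 1.6] w -0.0 row xyz [-0.003 -0.011  0.027] ytool deg 78.57 z [ 0.002 -0.003 -1.   ]
```

>>> jog_arm([
  {"x": 0,"y": -0.005,"z": 0.012,"wx": 0,"wy": 0,"wz": 0},
  {"x": 0,"y": -0.01,"z": 0.025,"wx": 0,"wy": 0,"wz": 0},
  {"x": 0,"y": -0.01,"z": 0.025,"wx": 0,"wy": 0,"wz": 0},
])

```text
t: 3.98
eef_pos: [0.575, 0.0786, 0.0813]
tool_rot: [0.001, 0.099, 0.995, -0.001]
contact_force: [0.7, 1.4, 1.5]
gripper_width: -0.0
```

>>> jog_arm([
  {"x": 0,"y": 0,"z": 0.01,"wx": 0,"wy": 0,"wz": 0},
  {"x": 0,"y": 0,"z": 0.02,"wx": 0,"wy": 0,"wz": 0},
  {"x": 0,"y": 0,"z": 0.02,"wx": 0,"wy": 0,"wz": 0},
])

```text
t: 4.23
eef_pos: [0.5752, 0.0786, 0.0808]
tool_rot: [0.001, 0.1, 0.995, -0.001]
contact_force: [-11.2, 0.4, 36.0]
gripper_width: -0.0
```

```bash
python3 - <<'E'
from h import *
to([.5753,.0781,.081])
ims=[]
for cam in("side","wrist"):
    im=cams.read_camera(cam)[:,:,::-1];cv2.imwrite(f"pics/{cam}3.png",im)
    ims.append(cv2.resize(im[130:280,270:470] if cam=="side" else im[200:400,160:480],(400,300)))
cv2.imwrite("pics/v3.png",np.hstack(ims))
E
```

```text
t 4.23 tcp [0.5752 0.0786 0.0808] F [-11.2   0.4  36. ] w -0.0 row xyz [-0.001 -0.002 -0.001] ytool deg 78.54 z [ 0.003 -0.002 -1.   ]
```

View pics/v3.png

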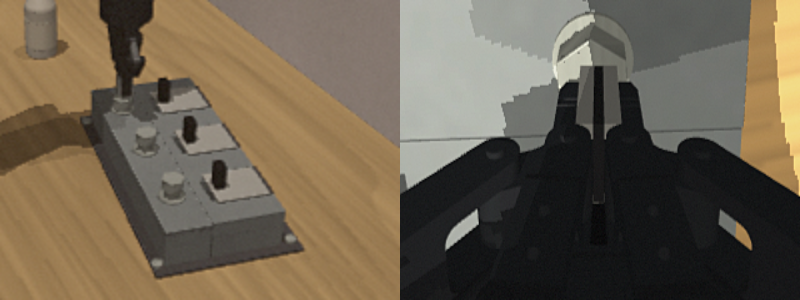

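The force rose to 36 N only at z = 0.0808, about 9 mm below the standing height, which suggests the left bolt sank. The picture shows the fingers on the left head at about (120, 95) in the side crop, hiding it. I'll back off towards the tab with the gripper open and check by sight.

>>> jog_arm([
  {"x": 0,"y": 0,"z": -0.15,"wx": 0,"wy": 0,"wz": 0},
  {"x": 0,"y": 0,"z": -0.35,"wx": 0,"wy": 0,"wz": 0},
  {"x": 0,"y": 0,"z": -0.5,"wx": 0,"wy": 0,"wz": 0},
  {"x": -0.15,"y": 0,"z": -0.5,"wx": 0,"wy": 0,"wz": 0},
  {"x": -0.3,"y": 0,"z": -0.5,"wx": 0,"wy": 0,"wz": 0},
  {"x": -0.3,"y": 0,"z": -0.5,"wx": 0,"wy": 0,"wz": 0},
  {"x": -0.3,"y": 0,"z": -0.5,"wx": 0,"wy": 0,"wz": 0},
], hand=1)

```text
t: 4.92
eef_pos: [0.634, 0.0653, 0.1801]
tool_rot: [0.001, 0.101, 0.995, -0.001]
contact_force: [0.5, -0.2, -0.1]
gripper_width: 0.975
```

```bash
python3 - <<'E'
from h import *
p=[.60845,-.04032,-.19083]
to(world(p,(.008,.11,.071)))
ims=[]
im=cams.read_camera("side")[:,:,::-1];a=cv2.imread("pics/side0.png")
for i in(a,im):ims.append(cv2.resize(i[150:240,300:400],(400,360),interpolation=cv2.INTER_CUBIC))
print([(n,np.round(d["location"],1),round(d["confidence"],2)) for n in LOC for d in finder.place_of("side",n)[:1]])
w=cams.read_camera("wrist")[:,:,::-1];c=cams.get_calibration("wrist")
for n in LOC:
    for d in finder.place_of("wrist",n)[:1]:print(n,np.round(d["location"],1),round(d["confidence"],2),proj(c,world(p,LOC[n]))[0].round(1))
cv2.imwrite("pics/v4.png",np.hstack(ims));cv2.imwrite("pics/w4.png",w)
E
```

```text
t 4.92 tcp [0.634  0.0653 0.1801] F [ 0.5 -0.2 -0.1] w 0.975 row xyz [-0.013  0.009  0.545] ytool deg 78.44 z [ 0.002 -0.003 -1.   ]
[('bolt_left_top', array([386.7, 199.1]), 0.58), ('bolt_middle_top', array([343.7, 195.7]), 0.49), ('bolt_right_top', array([388. , 197.6]), 0.7), ('cover_left_tab', array([351.4, 172.8]), 0.84), ('cover_middle_tab', array([361.7, 193.5]), 0.77)]
bolt_left_top [312.5 115.5] 0.91 [317.9 122.5]
bolt_middle_top [153.9 125.8] 0.79 [157.4 123.9]
cover_left_tab [320.1 202.9] 0.89 [318.6 209.9]
cover_middle_tab [166.7 212. ] 0.71 [170. 211.]
cover_right_tab [ 22.8 214.9] 0.64 [ 21.8 212.1]
```

View pics/v4.png

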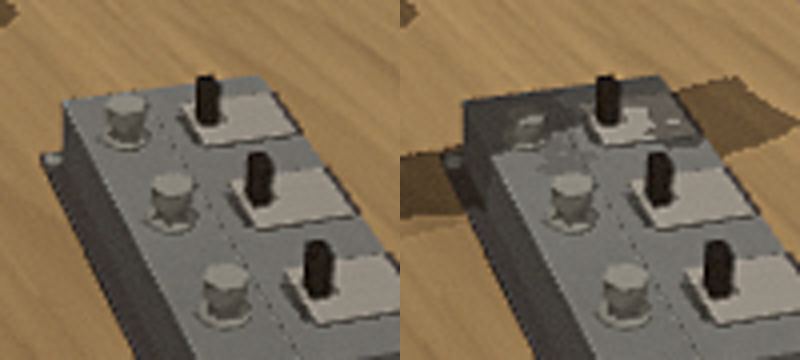

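View pics/w4.png

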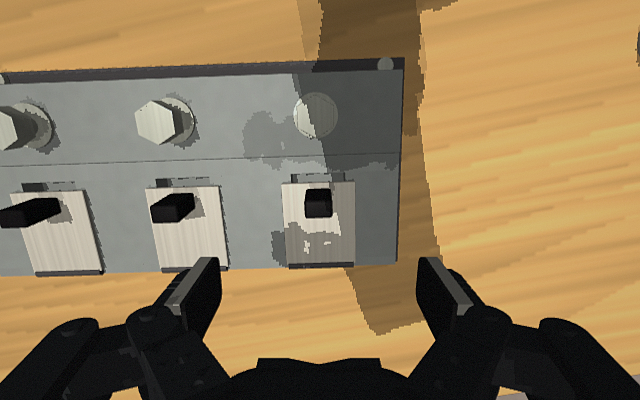

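The left bolt is plainly sunk: its head is almost flush at side-crop (530, 125), while the others stand tall. The left tab is at wrist pixel (319, 203), about 7 px off the fit, and the clamp's edge slopes about 2°. I'll refine the pose from these pixels.

```bash
python3 - <<'E'
from h import *
c=cams.get_calibration("wrist")
M=[((-.055,.11,.081),312.5,115.5,1),((-.055,0,.09),155.5,125,1),((.008,.11,.09),319.5,203,2),((.008,0,.09),167,212,1),((.008,-.11,.09),22.8,214.9,.7)]
f=lambda p:np.concatenate([w*(proj(c,world(p,l))[0]-[u,v]) for l,u,v,w in M])
s=least_squares(f,[.608,-.04,-.19]);p=s.x;print(p,f(p).reshape(-1,2).round(1).tolist())
to(world(p,(.008,.11,.072)))
t=world(p,(.008,.11,.09));print("tab",t,"turn tool z frac",-(np.degrees(p[2])+90-78.44)/180)
# arc in clamp frame relative to tab
for a in(0,.1,.2,.4,.6,.8):
    x,z=-.062,.029;print(a,round(x*np.cos(a)+z*np.sin(a)-x,4),round(-x*np.sin(a)+z*np.cos(a)-z,4))
E
```

```text
[ 0.60860056 -0.04062853 -0.14950447] [[1.7, -0.8], [-1.7, -1.5], [-1.7, 1.2], [3.1, -1.4], [0.7, 1.9]]
t 5.62 tcp [0.6337 0.0669 0.181 ] F [ 0.5 -0.6  0.7] w 1.001 row xyz [0.006 0.    0.545] ytool deg 78.55 z [ 0.003 -0.002 -1.   ]
tab [0.63289562 0.06695283 0.09      ] turn tool z frac -0.01663347085708706
0 0.0 0.0
0.1 0.0032 0.006
0.2 0.007 0.0117
0.4 0.0162 0.0219
0.6 0.0272 0.0299
0.8 0.0396 0.0357
```

>>> jog_arm([
  {"x": 0.006,"y": 0,"z": 0.12,"wx": 0,"wy": 0,"wz": -0.017},
  {"x": 0.006,"y": 0,"z": 0.26,"wx": 0,"wy": 0,"wz": -0.017},
  {"x": 0.006,"y": 0,"z": 0.4,"wx": 0,"wy": 0,"wz": -0.017},
  {"x": 0.006,"y": 0,"z": 0.5,"wx": 0,"wy": 0,"wz": -0.017},
  {"x": 0.006,"y": 0,"z": 0.54,"wx": 0,"wy": 0,"wz": -0.017},
  {"x": 0.006,"y": 0,"z": 0.545,"wx": 0,"wy": 0,"wz": -0.017},
  {"x": 0.006,"y": 0,"z": 0.545,"wx": 0,"wy": 0,"wz": -0.017},
])

```text
t: 6.2
eef_pos: [0.6332, 0.0669, 0.0723]
tool_rot: [0.002, 0.073, 0.997, -0.001]
contact_force: [0.5, -0.9, 0.3]
gripper_width: 1.0
```

>>> jog_arm([
  {"x": 0,"y": 0,"z": 0,"wx": 0,"wy": 0,"wz": 0},
  {"x": 0,"y": 0,"z": 0,"wx": 0,"wy": 0,"wz": 0},
  {"x": 0,"y": 0,"z": 0,"wx": 0,"wy": 0,"wz": 0},
  {"x": 0,"y": 0,"z": 0,"wx": 0,"wy": 0,"wz": 0},
  {"x": 0,"y": 0,"z": 0,"wx": 0,"wy": 0,"wz": 0},
  {"x": 0,"y": 0,"z": 0,"wx": 0,"wy": 0,"wz": 0},
  {"x": 0,"y": 0,"z": 0,"wx": 0,"wy": 0,"wz": 0},
  {"x": 0,"y": 0,"z": 0,"wx": 0,"wy": 0,"wz": 0},
  {"x": 0,"y": 0,"z": 0,"wx": 0,"wy": 0,"wz": 0},
  {"x": 0,"y": 0,"z": 0,"wx": 0,"wy": 0,"wz": 0},
], hand=-1, grip_force=40)

```text
t: 7.03
eef_pos: [0.6334, 0.0666, 0.073]
tool_rot: [0.002, 0.074, 0.997, -0.001]
contact_force: [-1.9, -1.0, 6.3]
gripper_width: 0.228
```

```bash
python3 - <<'E'
from h import *
to([.633,.067,.072]);print(np.round(rot()[0]["q"],2), np.round(rot()[0]["torque"],2))
ims=[]
w=cams.read_camera("wrist")[:,:,::-1];s=cams.read_camera("side")[:,:,::-1]
cv2.imwrite("pics/v5.png",np.hstack([cv2.resize(w[100:400,100:540],(440,300)),cv2.resize(s[120:240,300:440],(350,300))]))
E
```

```text
t 7.03 tcp [0.6334 0.0666 0.073 ] F [-1.9 -1.   6.3] w 0.228 row xyz [0.002 0.002 0.005] ytool deg 81.57 z [ 0.004 -0.002 -1.   ]
[-0.32  0.6   0.16  1.78 -0.13  0.77  1.33] [-0.17  0.42 -0.2 ]
```

View pics/v5.png

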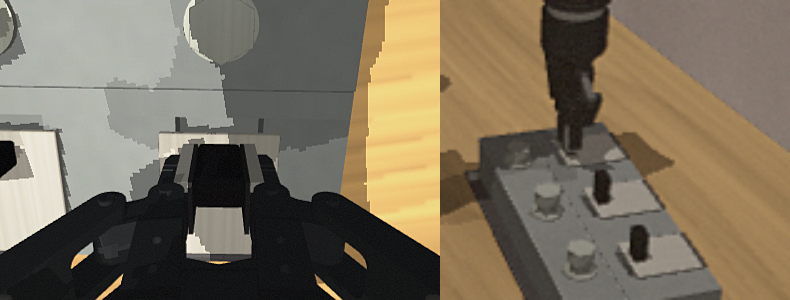

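The tab is held between the pads (opening 0.228, about 19 mm), and the other tabs are untouched. Next I'll lift along the hinge arc in stages, letting the tab turn between the pads.

>>> jog_arm([
  {"x": -0.008,"y": 0,"z": -0.015,"wx": 0,"wy": 0,"wz": 0},
  {"x": -0.016,"y": 0,"z": -0.03,"wx": 0,"wy": 0,"wz": 0},
  {"x": -0.025,"y": 0,"z": -0.045,"wx": 0,"wy": 0,"wz": 0},
  {"x": -0.035,"y": 0,"z": -0.059,"wx": 0,"wy": 0,"wz": 0},
  {"x": -0.046,"y": 0,"z": -0.073,"wx": 0,"wy": 0,"wz": 0},
  {"x": -0.057,"y": 0,"z": -0.086,"wx": 0,"wy": 0,"wz": 0},
  {"x": -0.069,"y": 0,"z": -0.098,"wx": 0,"wy": 0,"wz": 0},
  {"x": -0.081,"y": 0,"z": -0.11,"wx": 0,"wy": 0,"wz": 0},
  {"x": -0.081,"y": 0,"z": -0.11,"wx": 0,"wy": 0,"wz": 0},
])

```text
t: 7.88
eef_pos: [0.6494, 0.064, 0.0954]
tool_rot: [0.002, 0.074, 0.997, -0.001]
contact_force: [-2.3, -0.7, -6.6]
gripper_width: 0.227
```

>>> jog_arm([
  {"x": -0.013,"y": 0,"z": -0.011,"wx": 0,"wy": 0,"wz": 0},
  {"x": -0.027,"y": 0,"z": -0.021,"wx": 0,"wy": 0,"wz": 0},
  {"x": -0.041,"y": 0,"z": -0.031,"wx": 0,"wy": 0,"wz": 0},
  {"x": -0.055,"y": 0,"z": -0.04,"wx": 0,"wy": 0,"wz": 0},
  {"x": -0.07,"y": 0,"z": -0.048,"wx": 0,"wy": 0,"wz": 0},
  {"x": -0.086,"y": 0,"z": -0.056,"wx": 0,"wy": 0,"wz": 0},
  {"x": -0.102,"y": 0,"z": -0.063,"wx": 0,"wy": 0,"wz": 0},
  {"x": -0.117,"y": 0,"z": -0.069,"wx": 0,"wy": 0,"wz": 0},
  {"x": -0.13,"y": 0,"z": -0.073,"wx": 0,"wy": 0,"wz": 0},
  {"x": -0.13,"y": 0,"z": -0.073,"wx": 0,"wy": 0,"wz": 0},
  {"x": -0.13,"y": 0,"z": -0.073,"wx": 0,"wy": 0,"wz": 0},
  {"x": -0.13,"y": 0,"z": -0.073,"wx": 0,"wy": 0,"wz": 0},
])

```text
t: 8.88
eef_pos: [0.6756, 0.0597, 0.1105]
tool_rot: [0.002, 0.074, 0.997, -0.001]
contact_force: [-3.9, -2.6, -2.5]
gripper_width: 0.227
```

```bash
python3 - <<'E'
from h import *
to([.633,.067,.072]);print(np.round(rot()[0]["torque"],2))
w=cams.read_camera("wrist")[:,:,::-1];s=cams.read_camera("side")[:,:,::-1]
cv2.imwrite("pics/v6.png",np.hstack([w[100:400,100:540],cv2.resize(s[110:230,310:450],(350,300),interpolation=cv2.INTER_CUBIC)]))
p=[.6086,-.0406,-.1495];o,r=rot();g=o["eef_pos"]-.019*r.as_matrix()[:,2]
h=world(p,(.07,.11,.061));d=g-h;ax=np.array([np.cos(p[2]),np.sin(p[2]),0]);u=d@ax
print("angle from grasp point",np.arctan2(.062,.029)-np.arctan2(-u,d[2]),"radius",np.hypot(u,d[2]),"nominal",np.hypot(.062,.029))
E
```

```text
t 8.88 tcp [0.6756 0.0597 0.1105] F [-3.9 -2.6 -2.5] w 0.227 row xyz [0.217 0.005 0.192] ytool deg 81.54 z [ 0.004 -0.002 -1.   ]
[-0.37  0.91 -0.11]
angle from grasp point 0.8639453901227085 radius 0.07101548516715994 nominal 0.06844705983459042
```

View pics/v6.png

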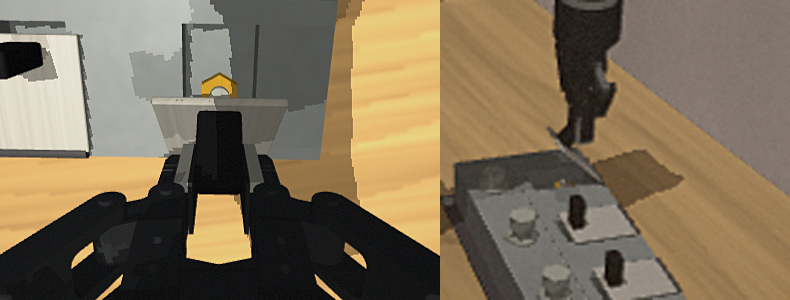

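The picture shows the left cover about 45–50° open in the fingers, with the brass nut exposed at (220, 85) and the other two covers shut. I'll hold still briefly, then hand in.

>>> jog_arm([
  {"x": 0,"y": 0,"z": 0,"wx": 0,"wy": 0,"wz": 0},
  {"x": 0,"y": 0,"z": 0,"wx": 0,"wy": 0,"wz": 0},
  {"x": 0,"y": 0,"z": 0,"wx": 0,"wy": 0,"wz": 0},
  {"x": 0,"y": 0,"z": 0,"wx": 0,"wy": 0,"wz": 0},
  {"x": 0,"y": 0,"z": 0,"wx": 0,"wy": 0,"wz": 0},
  {"x": 0,"y": 0,"z": 0,"wx": 0,"wy": 0,"wz": 0},
])

```text
t: 9.48
eef_pos: [0.6756, 0.0597, 0.1105]
tool_rot: [0.002, 0.074, 0.997, -0.001]
contact_force: [-2.8, -2.4, -3.1]
gripper_width: 0.224
```

```bash
python3 -c "
from h import *
to([.633,.067,.072]);print(np.abs(rot()[0]['joint_vel']).max());print(bot.hand_in())"
```

```text
t 9.48 tcp [0.6756 0.0597 0.1105] F [-2.8 -2.4 -3.1] w 0.224 row xyz [0.217 0.005 0.192] ytool deg 81.54 z [ 0.005 -0.002 -1.   ]
0.0015674473298970054
the job is handed in; nothing more can be done
None
```

The left bolt was the loose one, so I lifted its cover to about 45–50° and handed the job in at t = 9.5 s with the gripper still holding it. The hand-in gives no verdict, so I can't confirm the result beyond my own checks.

- **Loose bolt:** it was the first one I tapped. It met a hard stop about 9 mm down, at 36 N, and the pictures show its head almost flush. The slide itself showed only about 1.5 N on the wrist, less than the roughly 5 N expected, so I took the pictures as the proof. I did not tap the middle or right bolt.
- **Cover:** from the gripper position the opening works out at about 0.86 rad. The gripper opening is about 19 mm, which matches the 20 mm tab, and the arm was still (joint speeds under 0.002 rad/s).
- **Surroundings:** the last picture shows the nut exposed and the middle and right covers shut. I kept clear of the loose items on the bench but took no final picture of all of them.
- **Corrections:** my first two move calls were refused for missing keys and moved nothing. The first estimate of the clamp's angle was about 2° off, and I corrected it from the wrist camera before gripping the tab.

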